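# Zero the torque gauge and hold the bolt head against the nut runner

### The job

The nut runner is slowly turning the nut, and the bolt turns with it. First turn the tare knob of the torque gauge until its pointer stands at the long zero mark and leave it there; then reach down into the narrow gap behind the bracket, grip the bolt's hexagonal head between both fingers so that it stops turning, and finish while still holding it. Leave the screwdriver, the spool and the jar where they are.

Things in the scene. Friction and masses are not known exactly. Their poses are not given: they have to be found in the camera images.
- fixture: fixed bolting fixture, aluminium base plate 235 x 150 mm, 8 mm thick (x -158 to 78 mm). Origin on the table directly under the centre of the bolt head; x runs level along the bolt from the nut runner (-x side, motor 50 mm diameter, top 87 mm above the table) to the heat sink (+x side); z up. Position and yaw vary
- gap (a point): top centre of the 46 mm wide gap between the upright steel bracket (6 mm thick, fixture x -28 to -22 mm, top 92 mm above the table) and the grey finned heat sink (fixture x 24 to 62 mm, top 88 mm). Both are 110 mm wide along y. The gap is open above and at both y ends; the bolt head lies in it 30 mm below this point
- bolt_head (a point): centre of the steel hexagonal bolt head, 62 mm above the table, behind the bracket in the gap. 24 mm across flats, 28 mm across corners, 16 mm thick along the bolt; a round spacer 14 mm long, 20 mm diameter, lies between head and bracket. The point's x axis is the level bolt axis (the fixture's x); the point turns with the bolt
- bolt (a joint): angle of the bolt about the fixture's +x (rad); at 0, and every 60 degrees on, two flats are upright, facing the fixture's +y and -y. Starts anywhere; the nut runner turns it all the time at about +0.15 rad/s with 0.12 N m. Both fingers closing on the head along the fixture's y with 20 N or more stop it at any angle
- knob_grip (a point): centre of the grip bar of the black tare knob on top of the gauge, on its vertical axis, 75 mm above the table. The bar is 46 mm long, 13 wide, 26 high (61 to 87 mm above the table), on a 46 mm disc. The point's x axis points along the bar to the pointer end (white line, and a needle reaching 44 mm from the axis), z up; it turns with the knob
- tare_knob (a joint): angle of the tare knob (rad), positive anticlockwise seen from above; 0 = pointer at the long zero mark, which lies on the gauge's +x side. Starts 0.5 to 1.3 rad anticlockwise of zero, turns both ways between stops at +-1.7 rad against light friction (0.03 N m) and stays where it is left
- gauge: fixed torque gauge, a grey box 130 x 120 x 50 mm with a white round dial on top; origin at the centre of its underside, x towards the long zero mark, z up; its yaw varies, and it may stand to the left or right of the fixture
- screwdriver: bystander: screwdriver 170 mm long lying on the table beyond the fixture's heat sink
- spool: bystander: metal spool, 54 mm diameter, 40 mm high, standing on the table beyond the gauge; origin at the centre of its underside
- jar: bystander: closed jar, 48 mm diameter, 60 mm high, standing on the table between fixture and gauge; origin at the centre of its underside
Not all that is in view belongs to the job. Several things have the shape of the gauge; the one meant has the colours described above.

How it is judged (in metres and radians):
On the way, in this order (a step that is already met when the one before it is completed fails the run):
1. the tare knob's pointer is turned to the zero mark (value of joint tare_knob between -0.09 and 0.09 rad), for 0.3 s.
2. the bolt head is gripped and has stopped turning, the pointer still at zero (all of step 1 and velocity of joint bolt between -0.03 and 0.03 rad/s and contact force between the fingers and bolt above 5 N and distance between the grasp point and bolt_head below 0.022 m), for 0.3 s.
At the end, for the whole second after the job is handed in: the pointer is within 0.09 rad (5 degrees) of the zero mark; the fingers press on the bolt with more than 5 N, the grasp point is within 22 mm of the centre of the bolt head, and the bolt turns slower than 0.03 rad/s (all of step 2); the arm keeps its last pose, push and grip.
It fails at once if the screwdriver is moved by more than 20 mm (distance of screwdriver from where it was at the start of the episode above 0.02 m).
It fails at once if the spool is moved by more than 20 mm (distance of spool from where it was at the start of the episode above 0.02 m).
It fails at once if the jar is moved by more than 20 mm (distance of jar from where it was at the start of the episode above 0.02 m).
It also fails if it takes over 42 s, if anything falls off the work surface, if the arm or the gripper's body presses on something with over 40 N, if the wrist force passes 120 N, or if a joint passes its speed limit or range.

### The arm

A 6-joint arm with a two-finger parallel gripper is mounted at the origin on the work surface. World frame = base frame: x ahead of the robot, y to its left, z up, the work surface at z = 0. Lengths are in m, angles in degrees, forces in N, time in s.
With the tool pointing down it reaches from about 0.4 to 0.825 m from the base axis. Payload 7 kg.
Tool frame: the origin (TCP) lies at the very end of the fingers, on their centre line; the grasp point (between the pads) lies 19 mm behind it; x points along the fingers, y is the direction in which the jaws open and shut, and the axes are right-handed (so a half turn about x gives the same grasp; the last joint's range is limited). The gripper opens to 88 mm and grips with 3 to 60 N. Pads are 19 mm wide; open, the fingers measure 130 mm over their backs; the gripper's body (78 mm by 193 mm) begins 47 mm behind the grasp point.
Start: joints at [89.788, 20.546, 0.682, 0, -70.136, -16.507], TCP at [0.194, 0.646, 0.227] pointing down, gripper open.
Joint ranges: [-176.03, 176.03], [-82.01, 121.73], [-58.28, 71.71], [-173.87, 95.51], [-174.79, -0.11], [-173.66, 173.66]. Speed limits (degrees/s): [136.94, 136.94, 172.46, 180, 180, 180].

### API

Orientations are given as [roll, pitch, yaw] about the fixed x, y, z axes, in that order (R = Rz(yaw) Ry(pitch) Rx(roll)).
In Python, from plant import monitor, eyes, ticket gives the robot as it stands. The module is installed in compiled form; this text tells all that it offers.
- The arm moves only by the shell command python3 -m crank 'ROWS'. ROWS is JSON, a list of rows, each an object with "linear": the shift along the world's x, y, z in units of 60 mm (1.0 is 60 mm), a list of three; "rot": the turn, a rotation vector about the world's x, y, z in units of 5 degrees (1.0 is 5 degrees), a list of three; "hand": the opening, from 0 (shut) to 1 (fully open). In form: [{"linear": [tx, ty, tz], "rot": [ax, ay, az], "hand": hand}, ...]. A call has 1 to 20 rows; each row shifts and turns the pose as measured when the row begins; what a row does not reach is not made up. A row lasts 1/8 s, in which the tool goes at most 62.5 mm and 10.7 degrees, less where a joint would pass 70% of its speed; a pose out of reach is approached as far as the arm can. A call is refused whole if a number of a shift passes 1 or a number of a turn 1, either way. A call with a gripper value outside its range is refused whole. The fingers move at their own pace and stop on an object; the grip force is fixed at half the most. Time passes only in rows, so rows that do not move let the fingers close. It gives the time, the measured TCP pose, the force and the opening at its end, in the units of the state.
- monitor.get_obs(): the state, without advancing time (a new reading comes with each control period).
- eyes.snapshot(name): name is "scene" or "top"; returns a dict with "image" (480x640x3 uint8, red, green, blue), "depth" (480x640 float32, m along the optical axis (not along the pixel's ray), 0 where there is no reading), "K" (3x3 intrinsics, pixels), "camera_from_world" (4x4, takes a point from world to camera coordinates). Camera axes: x right, y up, looking along -z (the intrinsics and any distortion apply to the point x, -y, -z); pixel columns grow to the right and rows downward; lengths in m; the calibration is good to about 2 mm. A picture is of the moment at which its call begins.
- ticket.close_job(): hands the job in, once; it reports no verdict.
The state is a dict: "clock": time; "joint_pos": joint angles; "qvel": joint speeds; "tau": joint torques, N m; "tool_pos": TCP position; "orientation": TCP orientation; "force": force on the tool from outside, world axes, zero at the start; "moment": the same for the moment, N m; "opening": finger opening in m.
Only numpy, scipy, OpenCV 4.12 (cv2) and the standard library are available. Lean on these libraries where they do the work, as an engineer would, in place of code of your own. Each camera call takes 0.05 s, during which the arm holds its last target.

## Working session

There is one attempt and no reset: what is moved stays moved. The work goes in short steps, Python scripts to look and compute and a shell command to move; the robot and the scene stay as the last step left them, time stands still between calls to the robot, and variables do not carry over. Pictures are saved under pics/ and viewed, and the job is handed in when it is done.

```bash
mkdir -p pics; cat > h.py <<'E'
import numpy as np, cv2
from plant import monitor, eyes, ticket
def snap(n,tag):
    s=eyes.snapshot(n); np.savez(f'{tag}_{n}.npz',**s)
    cv2.imwrite(f'pics/{tag}_{n}.png',s['image'][:,:,::-1]); return s
def load(tag,n): return dict(np.load(f'{tag}_{n}.npz'))
def ray(s,u,v):
    K=s['K']; T=np.linalg.inv(s['camera_from_world'])
    d=np.array([(u-K[0,2])/K[0,0],-(v-K[1,2])/K[1,1],-1.0])
    return T[:3,3],T[:3,:3]@d
def onz(s,u,v,z):
    o,d=ray(s,u,v); return o+d*(z-o[2])/d[2]
def cloud(s):
    v,u=np.mgrid[:480,:640]; K=s['K']; D=s['depth'].astype(float)
    p=np.stack([(u-K[0,2])/K[0,0]*D,-(v-K[1,2])/K[1,1]*D,-D],-1)
    T=np.linalg.inv(s['camera_from_world'])
    return p@T[:3,:3].T+T[:3,3]
E
python3 - <<'E'
from h import *
for n in('scene','top'):
    s=snap(n,'a'); print(n,s['K'],s['camera_from_world'])
print(monitor.get_obs())
E
```

```text
scene [[541.49089803   0.         313.55621679]
 [  0.         541.49089803 225.169811  ]
 [  0.           0.           1.        ]] [[-0.49870894  0.86670805 -0.01032245  0.20454977]
 [-0.46171437 -0.25555666  0.84941782  0.17172596]
 [ 0.7335593   0.42837828  0.52761995 -1.75405768]
 [ 0.          0.          0.          1.        ]]
top [[538.16547512   0.         322.87776698]
 [  0.         538.16547512 236.48669885]
 [  0.           0.           1.        ]] [[ 0.02061937 -0.99978178 -0.00335151  0.05792503]
 [ 0.99865139  0.02043607  0.04772598 -0.51332892]
 [-0.04764707 -0.00433107  0.99885484 -1.20635698]
 [ 0.          0.          0.          1.        ]]
{'clock': 0.1, 'joint_pos': array([ 8.97890011e+01,  2.05878735e+01,  6.40254218e-01, -1.69212013e-02,
       -7.01360200e+01, -1.65067587e+01]), 'qvel': array([ 0.0902607 ,  0.01778354,  0.14696772, -0.0066688 ,  0.0080201 ,
       -0.03676777]), 'tau': array([-1.53544024e-03, -5.84165418e+01,  2.93753064e+01,  7.01564535e+00,
        1.01342911e-02, -6.11078940e-05]), 'tool_pos': array([0.19407547, 0.64605352, 0.22572217]), 'orientation': array([  95.73926865,   89.91486092, -100.98425018]), 'force': array([-0.67769182, -0.41295551, -0.33388234]), 'moment': array([-0.023417  ,  0.00451258, -0.01900117]), 'opening': 0.08768657868418495}
```

View pics/a_scene.png

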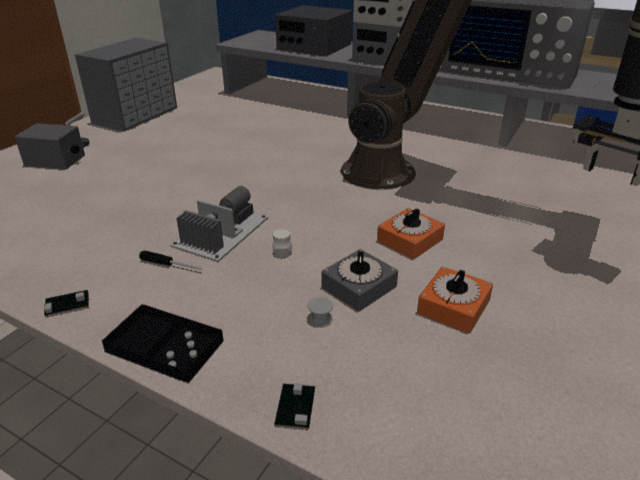

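View pics/a_top.png

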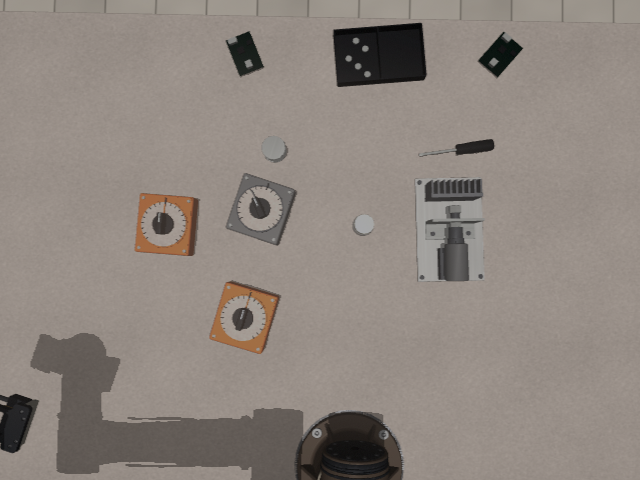

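Gauge-shaped candidates in the top view are grey at (261,209), orange at (167,224) and orange at (244,317). The description says grey box, so I choose (261,209). The fixture is at (450,230), the jar at (364,225), the spool at (274,148) and the screwdriver at (457,148). I'll check the choice in a close crop.

```bash
python3 - <<'E'
from h import *
s=load('a','top'); im=s['image'][:,:,::-1]
a=cv2.resize(im[165:255,215:305],(400,400),interpolation=cv2.INTER_CUBIC)
b=cv2.resize(im[170:290,405:495],(400,533),interpolation=cv2.INTER_CUBIC)[:533]
c=np.zeros((533,800,3),np.uint8); c[:400,:400]=a; c[:,400:]=b
cv2.imwrite('pics/crop1.png',c)
P=cloud(s)
for n,(u,v) in dict(gauge=(261,209),bench=(300,260),head=(454,212)).items(): print(n,P[v,u])
E
```

```text
gauge [0.56465293 0.20151303 0.08458892]
bench [0.45780591 0.11944125 0.0039686 ]
head [ 0.56758418 -0.21283561  0.07446153]
```

View pics/crop1.png

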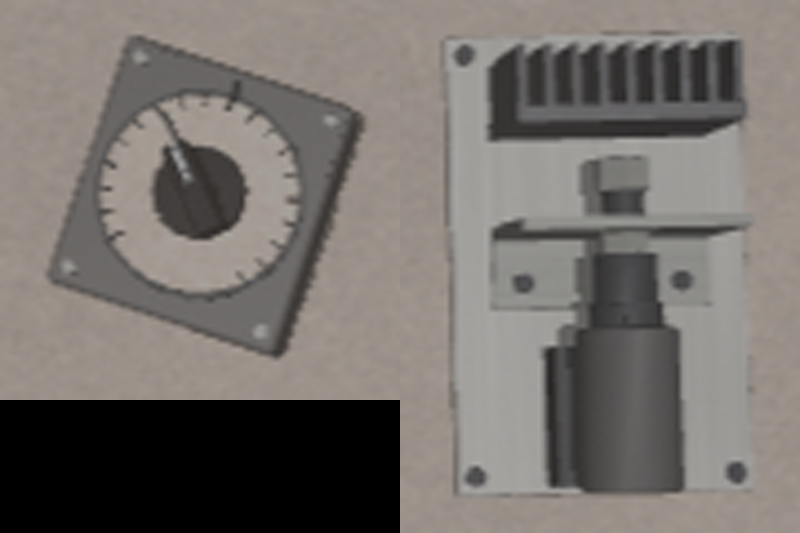

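The crop shows a grey box with a white dial. The long zero mark is at crop (235,95), the black knob's needle tip at (160,110), and the dial screws are at the corners. On the fixture, the bracket edge runs along crop row 225 and the hex head is at (620,175). Next I'll turn these into world poses.

```bash
python3 - <<'E'
from h import *
s=load('a','top'); P=cloud(s); s2=load('a','scene'); P2=cloud(s2)
g=lambda x,y:(x/4.444+215-.39,y/4.444+165-.39)
sc=[onz(s,*g(*p),.05)[:2] for p in[(140,57),(331,120),(261,331),(68,266)]]
c=np.mean(sc,0); print('gauge c',c)
e=(sc[0]+sc[1]-sc[2]-sc[3])/2; f=(sc[0]+sc[3]-sc[1]-sc[2])/2
print('yaw up side',np.degrees(np.arctan2(e[1],e[0])),'left side-90',np.degrees(np.arctan2(f[1],f[0]))-90,np.linalg.norm(e),np.linalg.norm(f))
z=onz(s,*g(235,95),.05)[:2]-c; print('zero mark dir',np.degrees(np.arctan2(z[1],z[0])),np.linalg.norm(z))
n=onz(s,*g(160,110),.062)[:2]-c; print('needle',np.degrees(np.arctan2(n[1],n[0])),np.linalg.norm(n))
for nm,Q in(('top',P),('scene',P2)):
    m=(np.hypot(Q[...,0]-c[0],Q[...,1]-c[1])<.04)&(Q[...,2]>.075)
    q=Q[m]; print(nm,m.sum(),q.mean(0),q[:,2].max())
    if len(q)>5:
        (cx,cy),wh,a=cv2.minAreaRect(q[:,:2].astype(np.float32)); print(cx,cy,wh,a)
        w,V=np.linalg.eigh(np.cov(q[:,:2].T)); print('bar axis',np.degrees(np.arctan2(V[1,1],V[0,1])))
    for lab,lo,hi in(('bracket/sink top',.08,.1),):
        m=(abs(Q[...,0]-.57)<.12)&(abs(Q[...,1]+.21)<.09)&(Q[...,2]>lo)&(Q[...,2]<hi)
        q=Q[m]; h,ed=np.histogram(q[:,0],bins=np.arange(.45,.7,.006)); print(list(zip(ed.round(3),h)))
h=lambda x,y:((x-400)/4.444+405-.39,y/4.444+170-.39)
b=[onz(s,*h(*p),.008)[:2] for p in[(464,55),(475,476),(737,472)]]
print(b); d=b[0]-b[1]; print('fix yaw',np.degrees(np.arctan2(d[1],d[0])), 'from y',np.degrees(np.arctan2(*( (b[1]-b[2])[[1,0]])))-90, 'centre',(b[0]+b[2])/2)
for p in[(492,235),(492,225),(752,222),(752,215)]: print('bracket edge',onz(s,*h(*p),.092))
for p in[(517,117),(517,105),(745,103),(745,118)]: print('sink edge',onz(s,*h(*p),.088))
for p in[(597,158),(648,158),(597,190),(648,190)]: print('head',onz(s,*h(*p),.074))
for nm,(u,v) in dict(jar=(364,225),spool=(274,148),sd1=(420,155),sd2=(494,145)).items(): print(nm,P[v,u])
E
```

```text
gauge c [0.56992691 0.20879447]
yaw up side -17.155382278303403 left side-90 -17.293790042290695 0.10995740886876719 0.10048534807354481
zero mark dir -18.082223093397943 0.05183318730366843
needle 26.002957404870113 0.043887568140413426
top 140 [0.56878436 0.20852206 0.08801362] 0.09314001383807802
0.5689989328384399 0.20888392627239227 (0.04658534750342369, 0.013001533225178719) 24.73495101928711
bar axis -154.86549802817729
[(np.float64(0.45), np.int64(40)), (np.float64(0.456), np.int64(41)), (np.float64(0.462), np.int64(51)), (np.float64(0.468), np.int64(55)), (np.float64(0.474), np.int64(53)), (np.float64(0.48), np.int64(47)), (np.float64(0.486), np.int64(44)), (np.float64(0.492), np.int64(39)), (np.float64(0.498), np.int64(24)), (np.float64(0.504), np.int64(14)), (np.float64(0.51), np.int64(11)), (np.float64(0.516), np.int64(5)), (np.float64(0.522), np.int64(4)), (np.float64(0.528), np.int64(6)), (np.float64(0.534), np.int64(2)), (np.float64(0.54), np.int64(7)), (np.float64(0.546), np.int64(131)), (np.float64(0.552), np.int64(34)), (np.float64(0.558), np.int64(0)), (np.float64(
[... 2564 characters left out ...]
591  0.092     ]
bracket edge [ 0.54711461 -0.14810076  0.092     ]
bracket edge [ 0.55106809 -0.27186363  0.092     ]
bracket edge [ 0.55441298 -0.27184235  0.092     ]
sink edge [ 0.59958437 -0.16021732  0.088     ]
sink edge [ 0.60536479 -0.16015348  0.088     ]
sink edge [ 0.60853285 -0.26932666  0.088     ]
sink edge [ 0.60130884 -0.26937364  0.088     ]
head [ 0.58218461 -0.20192258  0.074     ]
head [ 0.58268513 -0.22661812  0.074     ]
head [ 0.5666217  -0.20206966  0.074     ]
head [ 0.56712301 -0.22674939  0.074     ]
jar [ 0.53636625 -0.02049862  0.06368547]
spool [0.70553291 0.18118332 0.04271473]
sd1 [ 0.70175857 -0.14844099  0.0159683 ]
sd2 [ 0.73096476 -0.32034359  0.00302881]
```

```bash
cat >> h.py <<'E'
from scipy.spatial.transform import Rotation as Ro
def st(target=None,jaw=None):
    o=monitor.get_obs(); R=Ro.from_euler('xyz',o['orientation'],degrees=True).as_matrix()
    p=np.array(o['tool_pos']); y=R[:,1]; ja=np.degrees(np.arctan2(y[1],y[0]))
    print('t',round(o['clock'],2),'p',p.round(4),'x',R[:,0].round(3),'jaw',round(ja,2),'open',round(o['opening'],4),'F',np.round(o['force'],1),'M',np.round(o['moment'],2)); print('q',np.round(o['joint_pos'],1))
    if target is not None: print('lin units',((np.array(target)-p)/.06).round(2))
    if jaw is not None:
        z=np.cross([0,0,-1.],[np.cos(np.radians(jaw)),np.sin(np.radians(jaw)),0])
        Rt=np.stack([[0,0,-1.],[np.cos(np.radians(jaw)),np.sin(np.radians(jaw)),0],z],1)
        print('rot units',(Ro.from_matrix(Rt@R.T).as_rotvec(degrees=True)/5).round(2))
E
python3 - <<'E'
from h import *
for j in(115.1,-64.9): st((.5695,.209,.16),j)
s=load('a','top');s2=load('a','scene')
for S in(s,s2):
    Q=cloud(S)
    for lo,hi in((.540,.558),(.598,.64)):
        m=(Q[...,0]>lo)&(Q[...,0]<hi)&(abs(Q[...,1]+.215)<.09)&(Q[...,2]>.086)&(Q[...,2]<.098)
        q=Q[m]; print(lo,q.min(0),q.max(0),np.percentile(q[:,1],[2,98]).mean(),q.mean(0), cv2.minAreaRect(q[:,:2].astype(np.float32)))
E
```

```text
t 0.1 p [0.1941 0.6461 0.2257] x [-0.    -0.001 -1.   ] jaw -106.72 open 0.0877 F [-0.7 -0.4 -0.3] M [-0.02  0.   -0.02]
q [ 89.8  20.6   0.6  -0.  -70.1 -16.5]
lin units [ 6.26 -7.28 -1.1 ]
rot units [ 0.000e+00 -2.000e-02 -2.764e+01]
t 0.1 p [0.1941 0.6461 0.2257] x [-0.    -0.001 -1.   ] jaw -106.72 open 0.0877 F [-0.7 -0.4 -0.3] M [-0.02  0.   -0.02]
q [ 89.8  20.6   0.6  -0.  -70.1 -16.5]
lin units [ 6.26 -7.28 -1.1 ]
rot units [0.02 0.   8.36]
0.54 [ 0.54557043 -0.27025259  0.08615116] [ 0.55439842 -0.16055979  0.0974898 ] -0.21553372733168355 [ 0.55005647 -0.21520104  0.09312646] ((0.5502594709396362, -0.21549829840660095), (0.0062760598957538605, 0.1097709909081459), 2.5939600467681885)
0.598 [ 0.59810997 -0.26856378  0.08600323] [ 0.6381617  -0.15951136  0.09593398] -0.21340389879380028 [ 0.6131879  -0.21595551  0.08901067] ((0.6178200840950012, -0.21388468146324158), (0.038538284599781036, 0.108883798122406), 1.2961453199386597)
0.54 [ 0.54135084 -0.26758888  0.08608145] [ 0.55676706 -0.15776963  0.09605898] -0.21280092398863049 [ 0.55030794 -0.21251404  0.0907837 ] ((0.5496047735214233, -0.2126600295305252), (0.10974027216434479, 0.01528787612915039), 89.2865219116211)
0.598 [ 0.59803763 -0.26907335  0.0860384 ] [ 0.6381846  -0.15635304  0.09157563] -0.21161051433413264 [ 0.61294509 -0.21452707  0.08796499] ((0.6180979013442993, -0.21270331740379333), (0.04010980203747749, 0.11271505057811737), 0.03767386078834534)
```

```bash
python3 -m crank '[{"linear":[0.39,-0.455,0],"rot":[0,0,0.52],"hand":1},{"linear":[0.39,-0.455,0],"rot":[0,0,0.52],"hand":1},{"linear":[0.39,-0.455,0],"rot":[0,0,0.52],"hand":1},{"linear":[0.39,-0.455,0],"rot":[0,0,0.52],"hand":1},{"linear":[0.39,-0.455,0],"rot":[0,0,0.52],"hand":1},{"linear":[0.39,-0.455,0],"rot":[0,0,0.52],"hand":1},{"linear":[0.39,-0.455,0],"rot":[0,0,0.52],"hand":1},{"linear":[0.39,-0.455,0],"rot":[0,0,0.52],"hand":1},{"linear":[0.39,-0.455,0],"rot":[0,0,0.52],"hand":1},{"linear":[0.39,-0.455,0],"rot":[0,0,0.52],"hand":1},{"linear":[0.39,-0.455,0],"rot":[0,0,0.52],"hand":1},{"linear":[0.39,-0.455,0],"rot":[0,0,0.52],"hand":1},{"linear":[0.39,-0.455,0],"rot":[0,0,0.52],"hand":1},{"linear":[0.39,-0.455,0],"rot":[0,0,0.52],"hand":1}]'; python3 -c "
from h import *
st((.5695,.209,.13),-64.9)"
```

```text
clock: 1.85
tool_pos: [0.5268, 0.2497, 0.2195]
orientation: [64.7, 89.4, -94.2]
force: [0.0, 0.1, -1.0]
opening: 0.0877
t 1.85 p [0.5268 0.2497 0.2195] x [-0.001 -0.011 -1.   ] jaw -68.91 open 0.0877 F [ 0.   0.1 -1. ] M [-0.   -0.05  0.02]
q [ 44.8  12.4 -11.8   0.4 -66.2  66.1]
lin units [ 0.71 -0.68 -1.49]
rot units [ 0.12 -0.    0.8 ]
```

```bash
python3 -m crank '[{"linear":[0.3,-0.3,-0.2],"rot":[0.06,0,0.4],"hand":1},{"linear":[0.3,-0.3,-0.3],"rot":[0.06,0,0.4],"hand":1},{"linear":[0.11,-0.08,-0.4],"rot":[0,0,0],"hand":1},{"linear":[0,0,-0.4],"rot":[0,0,0],"hand":1},{"linear":[0,0,-0.2],"rot":[0,0,0],"hand":1},{"linear":[0,0,0],"rot":[0,0,0],"hand":1}]'; python3 -c "
from h import *
st((.5695,.209,.066),-64.9)
snap('top','b');snap('scene','b')
a=cv2.imread('pics/b_scene.png')[190:330,280:480]; cv2.imwrite('pics/b_crop.png',cv2.resize(a,(800,560),interpolation=cv2.INTER_CUBIC))"
```

```text
clock: 2.6
tool_pos: [0.5713, 0.2041, 0.1254]
orientation: [2.3, 89.8, -152.7]
force: [-0.6, -0.1, -1.0]
opening: 0.0878
t 2.6 p [0.5713 0.2041 0.1254] x [-0.003 -0.001 -1.   ] jaw -64.98 open 0.0878 F [-0.6 -0.1 -1. ] M [-0.06  0.03  0.03]
q [ 38.1  19.  -15.7  -0.  -55.4  77. ]
lin units [-0.03  0.08 -0.99]
rot units [ 0.02 -0.03  0.02]
```

View pics/b_crop.png

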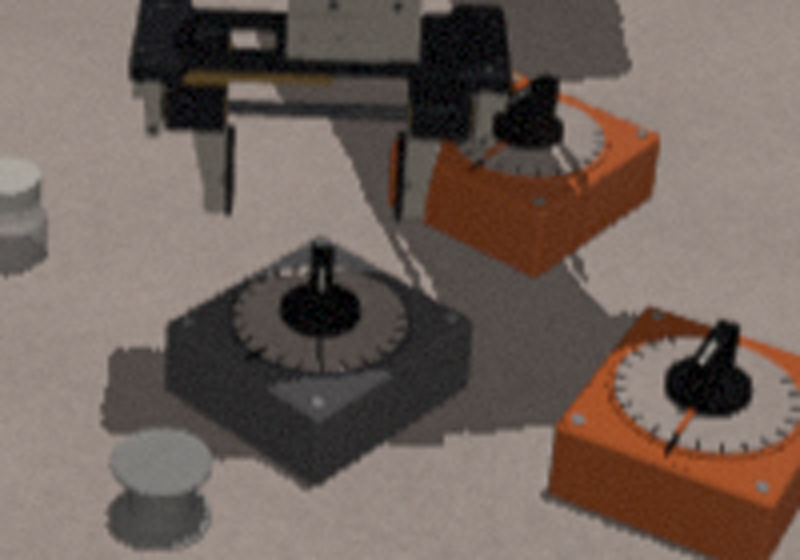

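The fingers, at crop (215,210) and (410,215), straddle the bar at (320,265) evenly, and the jaws are square to it. I'll go down and close.

```bash
python3 -m crank '[{"linear":[-0.02,0.06,-0.25],"rot":[0,0,0],"hand":1},{"linear":[-0.01,0.02,-0.25],"rot":[0,0,0],"hand":1},{"linear":[0,0,-0.25],"rot":[0,0,0],"hand":1},{"linear":[0,0,-0.2],"rot":[0,0,0],"hand":1},{"linear":[0,0,0],"rot":[0,0,0],"hand":1}]'; python3 -c "
from h import *
st((.5695,.209,.066),-64.9)"
```

```text
clock: 3.32
tool_pos: [0.57, 0.2106, 0.0668]
orientation: [-149.0, 89.9, 56.1]
force: [-0.6, 0.4, 0.4]
opening: 0.0874
t 3.33 p [0.57   0.2106 0.0668] x [ 0.001  0.001 -1.   ] jaw -64.9 open 0.0874 F [-0.6  0.4  0.4] M [-0.07 -0.09  0.05]
q [ 38.7  22.6 -19.3  -0.  -48.1  76.4]
lin units [-0.01 -0.03 -0.01]
rot units [-0.01  0.01  0.  ]
```

```bash
python3 -m crank '[{"linear":[-0.01,-0.03,0],"rot":[0,0,0],"hand":0.6},{"linear":[0,0,0],"rot":[0,0,0],"hand":0.3},{"linear":[0,0,0],"rot":[0,0,0],"hand":0},{"linear":[0,0,0],"rot":[0,0,0],"hand":0},{"linear":[0,0,0],"rot":[0,0,0],"hand":0},{"linear":[0,0,0],"rot":[0,0,0],"hand":0},{"linear":[0,0,0],"rot":[0,0,0],"hand":0},{"linear":[0,0,0],"rot":[0,0,0],"hand":0}]'; python3 -c "
from h import *
st((.5695,.209,.066),-107.2)"
```

```text
clock: 4.32
tool_pos: [0.5703, 0.2096, 0.0685]
orientation: [-157.9, 89.8, 47.2]
force: [-12.8, 17.9, 5.7]
opening: 0.0134
t 4.33 p [0.5703 0.2096 0.0685] x [ 0.003  0.003 -1.   ] jaw -64.91 open 0.0134 F [-12.8  17.9   5.7] M [6.56 4.63 0.05]
q [ 38.6  22.4 -19.3  -0.1 -48.   76.6]
lin units [-0.01 -0.01 -0.04]
rot units [-0.02  0.05 -8.46]
```

```bash
python3 -m crank '[{"linear":[-0.01,0.02,-0.02],"rot":[0,0,0],"hand":0},{"linear":[0,0,0],"rot":[0,0,0],"hand":0}]'; python3 -c "
from h import *
st((.5695,.209,.066),-107.2)"
```

```text
clock: 4.58
tool_pos: [0.5699, 0.2101, 0.0685]
orientation: [-177.1, 89.8, 28.1]
force: [0.6, 0.9, -3.0]
opening: 0.0129
t 4.58 p [0.5699 0.2101 0.0685] x [ 0.003  0.002 -1.   ] jaw -64.87 open 0.0129 F [ 0.6  0.9 -3. ] M [-0.02 -0.37  0.  ]
q [ 38.7  22.4 -19.4   0.1 -48.   76.4]
lin units [-0.01 -0.02 -0.04]
rot units [-0.01  0.05 -8.47]
```

Side load is relieved. I'll turn the knob clockwise by about 42 degrees.

```bash
python3 -m crank '[{"linear":[0,0,0],"rot":[0,0,-0.6],"hand":0},{"linear":[0,0,0],"rot":[0,0,-0.6],"hand":0},{"linear":[0,0,0],"rot":[0,0,-0.6],"hand":0},{"linear":[0,0,0],"rot":[0,0,-0.6],"hand":0},{"linear":[0,0,0],"rot":[0,0,-0.6],"hand":0},{"linear":[0,0,0],"rot":[0,0,-0.6],"hand":0},{"linear":[0,0,0],"rot":[0,0,-0.6],"hand":0},{"linear":[0,0,0],"rot":[0,0,-0.6],"hand":0}]'; python3 -c "
from h import *
st((.5697,.2097,.068),-107.2)"
```

```text
clock: 5.58
tool_pos: [0.5702, 0.2093, 0.0685]
orientation: [162.1, 89.8, -17.5]
force: [-0.4, -1.3, 1.9]
opening: 0.0125
t 5.58 p [0.5702 0.2093 0.0685] x [ 0.004 -0.001 -1.   ] jaw -89.6 open 0.0125 F [-0.4 -1.3  1.9] M [-0.41  0.02  0.05]
q [ 38.7  22.4 -19.4   0.2 -48.1  51.6]
lin units [-0.01  0.01 -0.01]
rot units [ 0.02  0.04 -3.52]
```

```bash
python3 -m crank '[{"linear":[0,0,0],"rot":[0,0,-0.6],"hand":0},{"linear":[0,0,0],"rot":[0,0,-0.6],"hand":0},{"linear":[0,0,0],"rot":[0,0,-0.6],"hand":0},{"linear":[0,0,0],"rot":[0,0,-0.6],"hand":0},{"linear":[0,0,0],"rot":[0,0,-0.6],"hand":0},{"linear":[0,0,0],"rot":[0,0,-0.4],"hand":0},{"linear":[0,0,0],"rot":[0,0,0],"hand":0}]'; python3 -c "
from h import *
st((.5697,.2097,.068),-107.2)"
```

```text
clock: 6.45
tool_pos: [0.5701, 0.2086, 0.0685]
orientation: [143.2, 89.8, -53.9]
force: [-0.5, 0.1, 1.0]
opening: 0.0128
t 6.45 p [0.5701 0.2086 0.0685] x [ 0.002 -0.003 -1.   ] jaw -107.17 open 0.0128 F [-0.5  0.1  1. ] M [-0.2   0.13 -0.03]
q [ 38.7  22.4 -19.4   0.3 -48.2  34. ]
lin units [-0.01  0.02 -0.01]
rot units [ 0.04  0.03 -0.01]
```

```bash
python3 -m crank '[{"linear":[0,0,0],"rot":[0,0,0],"hand":0.3},{"linear":[0,0,0],"rot":[0,0,0],"hand":0.6},{"linear":[0,0,0],"rot":[0,0,0],"hand":1},{"linear":[0,0,0],"rot":[0,0,0],"hand":1},{"linear":[0,0,0.3],"rot":[0,0,0],"hand":1},{"linear":[0,0,0.5],"rot":[0,0,0],"hand":1},{"linear":[0,0,0.5],"rot":[0,0,0],"hand":1},{"linear":[0,-0.5,0.3],"rot":[0,0,0.3],"hand":1},{"linear":[0,-0.5,0],"rot":[0,0,0.3],"hand":1},{"linear":[0,-0.5,0],"rot":[0,0,0.3],"hand":1},{"linear":[0,-0.5,0],"rot":[0,0,0.3],"hand":1},{"linear":[0,-0.5,0],"rot":[0,0,0.3],"hand":1},{"linear":[0,-0.5,0],"rot":[0,0,0.3],"hand":1},{"linear":[0,0,0],"rot":[0,0,0],"hand":1}]'; python3 - <<'E'
from h import *
st((.575,-.2148,.14),-87.9)
s=snap('top','c');s2=snap('scene','c')
a=cv2.resize(s['image'][165:255,215:305,::-1],(400,400),interpolation=cv2.INTER_CUBIC)
b=cv2.resize(s2['image'][240:320,310:410,::-1],(400,320),interpolation=cv2.INTER_CUBIC)
c=np.zeros((400,800,3),np.uint8);c[:,:400]=a;c[:320,400:]=b;cv2.imwrite('pics/c_crop.png',c)
c=np.array([.5695,.209])
for S in(s,s2):
    Q=cloud(S); m=(np.hypot(Q[...,0]-c[0],Q[...,1]-c[1])<.04)&(Q[...,2]>.075)&(Q[...,2]<.1); q=Q[m]
    print(m.sum(), cv2.minAreaRect(q[:,:2].astype(np.float32)) if m.sum()>5 else '')
E
```

```text
clock: 8.2
tool_pos: [0.5691, 0.0239, 0.1674]
orientation: [150.9, 89.7, -36.7]
force: [-0.5, 1.1, -0.4]
opening: 0.0878
t 8.2 p [0.5691 0.0239 0.1674] x [ 0.004 -0.003 -1.   ] jaw -97.65 open 0.0878 F [-0.5  1.1 -0.4] M [0.01 0.02 0.04]
q [ 22.2  13.2 -17.9   0.3 -58.7  60. ]
lin units [ 0.1  -3.98 -0.46]
rot units [0.03 0.04 1.95]
0 
137 ((0.5690692663192749, 0.21065032482147217), (0.015341849997639656, 0.04885482415556908), 71.64453887939453)
```

View pics/c_crop.png

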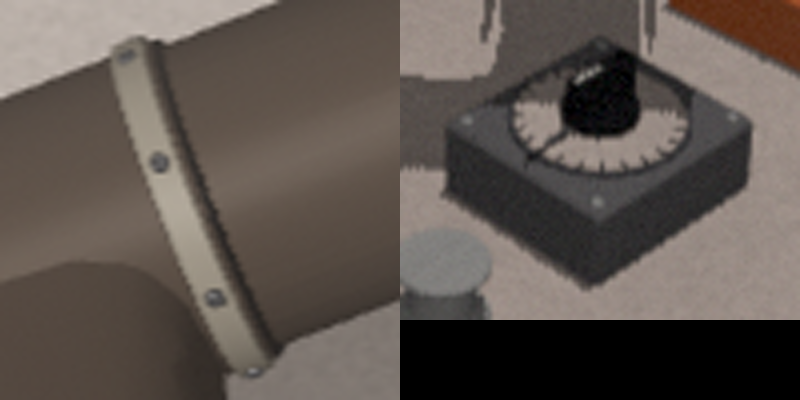

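View pics/c_top.png

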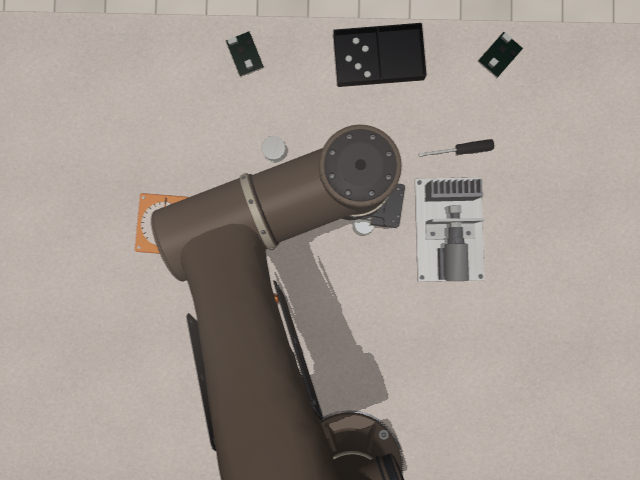

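In the scene crop the needle lies along the long zero mark at crop (530,160); the top view is blocked by the arm. The jar is undisturbed. Now to the gap.

```bash
python3 -m crank '[{"linear":[0.01,-0.4,0],"rot":[0,0,0.2],"hand":1},{"linear":[0.01,-0.4,0],"rot":[0,0,0.2],"hand":1},{"linear":[0.01,-0.4,0],"rot":[0,0,0.2],"hand":1},{"linear":[0.01,-0.4,0],"rot":[0,0,0.2],"hand":1},{"linear":[0.01,-0.4,0],"rot":[0,0,0.2],"hand":1},{"linear":[0.01,-0.4,0],"rot":[0,0,0.2],"hand":1},{"linear":[0.01,-0.4,0],"rot":[0,0,0.2],"hand":1},{"linear":[0.01,-0.4,0],"rot":[0,0,0.2],"hand":1},{"linear":[0.01,-0.4,0],"rot":[0,0,0.2],"hand":1},{"linear":[0.01,-0.3,0],"rot":[0,0,0.15],"hand":1},{"linear":[0,0,0],"rot":[0,0,0],"hand":1}]'; python3 - <<'E'
from h import *
st((.575,-.2148,.11),-87.9)
s=snap('top','d');s2=snap('scene','d')
b=cv2.resize(s2['image'][130:290,130:330,::-1],(800,600)[:2],interpolation=cv2.INTER_CUBIC)
cv2.imwrite('pics/d_crop.png',b)
E
```

```text
clock: 9.68
tool_pos: [0.5796, -0.2041, 0.1669]
orientation: [169.6, 89.7, -7.3]
force: [-0.1, 0.8, 0.4]
opening: 0.0875
t 9.68 p [ 0.5796 -0.2041  0.1669] x [ 0.006 -0.001 -1.   ] jaw -86.93 open 0.0875 F [-0.1  0.8  0.4] M [ 0.   -0.02 -0.03]
q [ -1.2  17.2 -12.3   0.  -60.1  94.2]
lin units [-0.08 -0.18 -0.95]
rot units [ 0.01  0.06 -0.19]
```

View pics/d_crop.png

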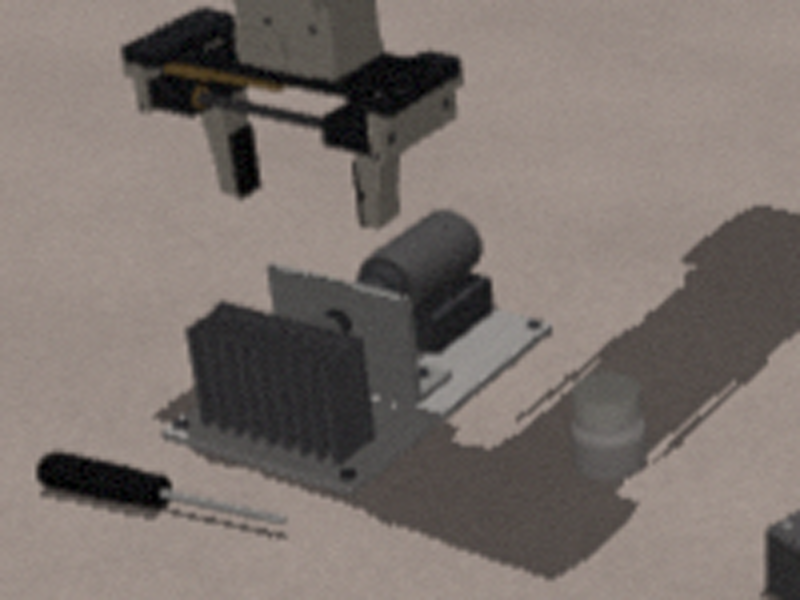

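View pics/d_top.png

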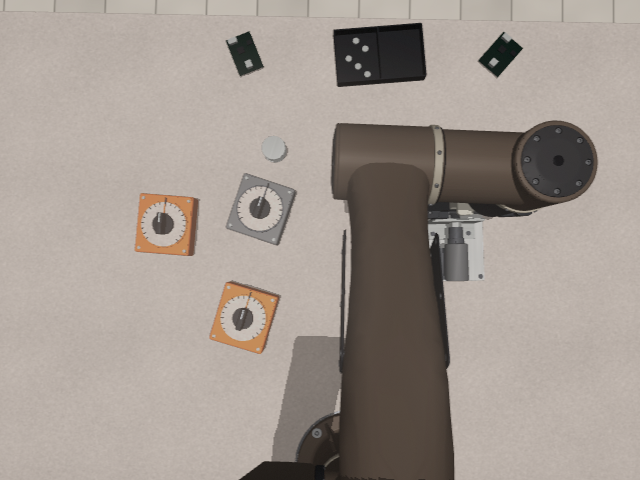

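The gauge is clear in the top view at (261,209), and the gripper hangs above the fixture, both fingers along the gap. I'll measure the pointer precisely, then step down to just above the gap with the alignment corrected.

```bash
python3 -m crank '[{"linear":[-0.08,-0.18,-0.2],"rot":[0,0.06,-0.19],"hand":1},{"linear":[0,0,-0.3],"rot":[0,0,0],"hand":1},{"linear":[0,0,-0.3],"rot":[0,0,0],"hand":1},{"linear":[0,0,0],"rot":[0,0,0],"hand":1}]'; python3 - <<'E'
from h import *
st((.575,-.2148,.05),-87.9)
s=load('d','top')
a=cv2.resize(s['image'][165:255,215:305,::-1],(400,400),interpolation=cv2.INTER_CUBIC)
s2=snap('scene','e')
b=cv2.resize(s2['image'][150:270,150:270,::-1],(400,400),interpolation=cv2.INTER_CUBIC)
cv2.imwrite('pics/e_crop.png',np.hstack([a,b]))
c=np.array([.5695,.209]);Q=cloud(s); m=(np.hypot(Q[...,0]-c[0],Q[...,1]-c[1])<.04)&(Q[...,2]>.075)&(Q[...,2]<.1); q=Q[m]
print(m.sum(), cv2.minAreaRect(q[:,:2].astype(np.float32)))
w,V=np.linalg.eigh(np.cov(q[:,:2].T)); print('bar axis',np.degrees(np.arctan2(V[1,1],V[0,1])))
E
```

```text
clock: 10.28
tool_pos: [0.5735, -0.2128, 0.1157]
orientation: [-2.6, 89.9, 179.5]
force: [-0.0, -0.7, -0.2]
opening: 0.0876
t 10.28 p [ 0.5735 -0.2128  0.1157] x [-0.002  0.    -1.   ] jaw -87.88 open 0.0876 F [-0.  -0.7 -0.2] M [-0.04 -0.04  0.01]
q [ -2.1  19.9 -15.8   0.  -54.4  94.2]
lin units [ 0.03 -0.03 -1.1 ]
rot units [-0.   -0.02 -0.  ]
144 ((0.5693802833557129, 0.20931503176689148), (0.013393200933933258, 0.046032458543777466), 72.37755584716797)
bar axis 162.7758233593167
```

View pics/e_crop.png

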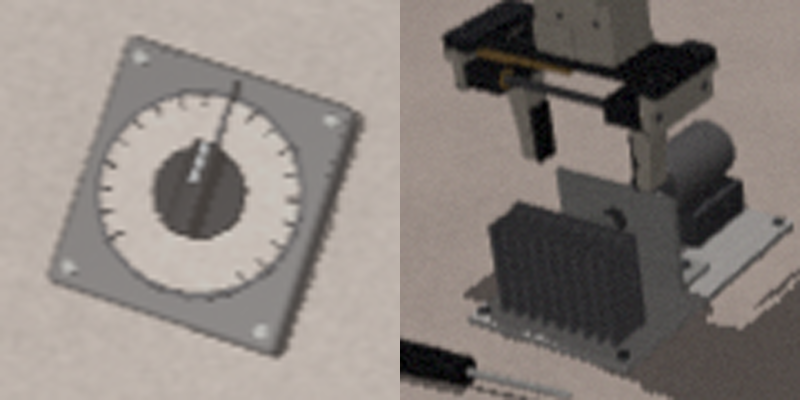

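The needle runs straight through the long zero mark at crop (235,95). The bar axis is -17.2°, equal to the gauge yaw. In the scene crop the fingers are centred over the gap. I'll descend into it.

```bash
python3 -m crank '[{"linear":[0.02,-0.02,-0.25],"rot":[0,-0.02,0],"hand":1},{"linear":[0.01,-0.01,-0.25],"rot":[0,0,0],"hand":1},{"linear":[0,0,-0.2],"rot":[0,0,0],"hand":1},{"linear":[0,0,0],"rot":[0,0,0],"hand":1}]'; python3 -c "
from h import *
st((.575,-.2148,.046),-87.9)"
```

```text
clock: 10.82
tool_pos: [0.5764, -0.2148, 0.0725]
orientation: [167.9, 89.8, -9.9]
force: [0.1, -0.5, 0.6]
opening: 0.0875
t 10.82 p [ 0.5764 -0.2148  0.0725] x [ 0.003 -0.001 -1.   ] jaw -87.87 open 0.0875 F [ 0.1 -0.5  0.6] M [-0.07  0.04 -0.04]
q [ -2.3  22.7 -18.1   0.  -49.   94.4]
lin units [-0.02  0.   -0.44]
rot units [ 0.01  0.03 -0.01]
```

```bash
python3 -m crank '[{"linear":[-0.02,0,-0.22],"rot":[0,0.03,0],"hand":1},{"linear":[0,0,-0.22],"rot":[0,0,0],"hand":1},{"linear":[0,0,0],"rot":[0,0,0],"hand":1}]'; python3 -c "
from h import *
st((.575,-.2148,.046),-87.9)"
```

```text
clock: 11.2
tool_pos: [0.5753, -0.2148, 0.0444]
orientation: [124.2, 90.0, -53.7]
force: [0.8, -0.3, -0.1]
opening: 0.0875
t 11.2 p [ 0.5753 -0.2148  0.0444] x [ 0.    -0.001 -1.   ] jaw -87.86 open 0.0875 F [ 0.8 -0.3 -0.1] M [-0.05 -0.01  0.01]
q [ -2.3  24.6 -19.6   0.  -45.8  94.4]
lin units [-0.    0.    0.03]
rot units [ 0.01  0.   -0.01]
```

```bash
python3 -m crank '[{"linear":[0,0,0],"rot":[0,0,0],"hand":0.6},{"linear":[0,0,0],"rot":[0,0,0],"hand":0.4},{"linear":[0,0,0],"rot":[0,0,0],"hand":0.3},{"linear":[0,0,0],"rot":[0,0,0],"hand":0},{"linear":[0,0,0],"rot":[0,0,0],"hand":0},{"linear":[0,0,0],"rot":[0,0,0],"hand":0},{"linear":[0,0,0],"rot":[0,0,0],"hand":0},{"linear":[0,0,0],"rot":[0,0,0],"hand":0}]'; python3 -c "
from h import *
st((.575,-.2148,.046),-87.9)"
```

```text
clock: 12.2
tool_pos: [0.5763, -0.2159, 0.0458]
orientation: [142.3, 89.8, -35.6]
force: [-0.2, 2.1, 0.1]
opening: 0.0255
t 12.2 p [ 0.5763 -0.2159  0.0458] x [ 0.003 -0.002 -1.   ] jaw -87.84 open 0.0255 F [-0.2  2.1  0.1] M [ 0.66 -0.07 -0.02]
q [ -2.3  24.6 -19.5   0.1 -45.8  94.4]
lin units [-0.02  0.02  0.  ]
rot units [ 0.02  0.03 -0.01]
```

Gripped on the head: opening 25.5 mm, which lies between 24 across flats and 28 across corners, with almost no side load. I'll hold and check that the opening stays constant.

```bash
for i in 1 2 3; do python3 -m crank '[{"linear":[0,0,0],"rot":[0,0,0],"hand":0},{"linear":[0,0,0],"rot":[0,0,0],"hand":0},{"linear":[0,0,0],"rot":[0,0,0],"hand":0},{"linear":[0,0,0],"rot":[0,0,0],"hand":0}]' | tail -2;python3 -c "
from h import *
st()"; done; python3 - <<'E'
from h import *
s=snap('top','f');s2=snap('scene','f')
a=cv2.resize(s['image'][165:255,215:305,::-1],(400,400),interpolation=cv2.INTER_CUBIC)
b=cv2.resize(s2['image'][150:270,150:270,::-1],(400,400),interpolation=cv2.INTER_CUBIC)
cv2.imwrite('pics/f_crop.png',np.hstack([a,b]))
o=load('a','top')['image'].astype(int)
E
```

```text
force: [-0.6, -0.9, -0.6]
opening: 0.0256
t 12.7 p [ 0.5763 -0.2158  0.0458] x [ 0.003 -0.002 -1.   ] jaw -87.84 open 0.0256 F [-0.6 -0.9 -0.6] M [-0.24 -0.04 -0.01]
q [ -2.3  24.6 -19.5   0.1 -45.8  94.4]
force: [-0.1, 0.2, -0.1]
opening: 0.0254
t 13.2 p [ 0.5763 -0.2158  0.0458] x [ 0.003 -0.002 -1.   ] jaw -87.83 open 0.0254 F [-0.1  0.2 -0.1] M [-0.24 -0.08  0.07]
q [ -2.3  24.6 -19.5   0.1 -45.8  94.4]
force: [0.3, -1.5, -0.2]
opening: 0.0259
t 13.7 p [ 0.5763 -0.2158  0.0458] x [ 0.003 -0.002 -1.   ] jaw -87.83 open 0.0259 F [ 0.3 -1.5 -0.2] M [-0.26 -0.07  0.03]
q [ -2.3  24.6 -19.5   0.1 -45.8  94.4]
```

View pics/f_crop.png

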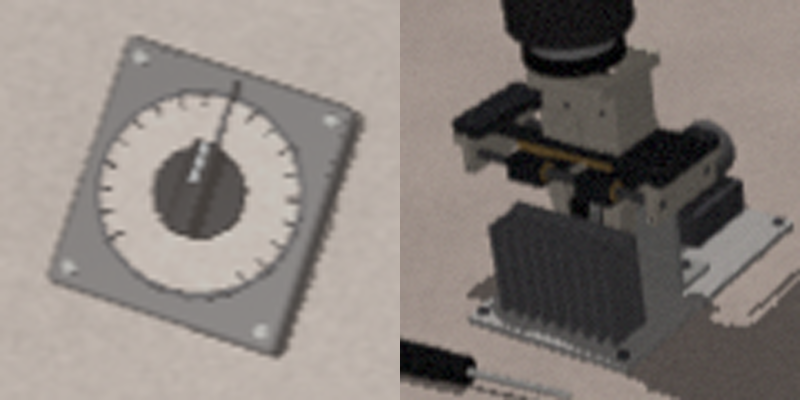

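View pics/f_scene.png

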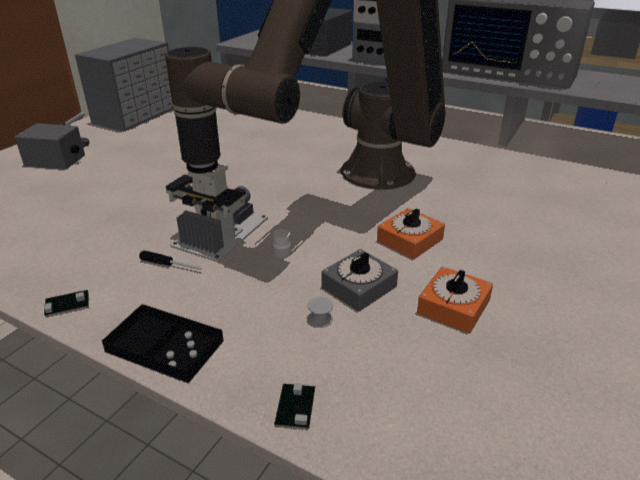

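The needle is still on the zero mark, crop (235,95). The fingers are in the gap around the head, and the jar, spool and screwdriver are where they started. The opening and pose have been steady for 1.5 s, so the bolt is stopped. I'm handing in.

```bash
python3 -c "
from h import *
print(ticket.close_job()); st()"
```

```text
the job is handed in; nothing more can be done
None
the job is handed in; nothing more can be done
```

I turned the grey gauge's tare knob about 42° clockwise to the zero mark. I then reached into the gap, gripped the bolt's hexagonal head along the fixture's y, and handed the job in at about 13.8 s while still holding it. The hand-in gives no verdict.

**Pointer:** After I let go of the knob, the top view showed the needle on the long zero mark. The grip bar measured -17.2°, the same as the gauge's yaw. A later picture, taken while holding the bolt, still showed the needle on the mark.

**Bolt:** The opening stayed at 25.4–25.9 mm for 1.5 s, between the head's 24 mm flats and 28 mm corners. The side load was under 3 N. The grasp point was about 3 mm from my estimate of the head's centre. I could not read the bolt's speed or the finger force directly, so I judged that it had stopped from the steady opening and pose.

**Bystanders:** In the last pictures the screwdriver, spool and jar appeared where they started; I judged this by eye and did not measure it.

**Disagreements:** My different measurements of the fixture's y position disagreed by up to about 5 mm, so I used a middle value. While the knob was first being gripped, the side force reached about 22 N; I relieved it with a shift of about 1 mm before turning.

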